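# Push the loaded shuttle home and swing the guard gate shut

## Robot

A 6-joint arm with a two-finger parallel gripper is mounted at the origin on the work surface. World frame = base frame: x ahead of the robot, y to its left, z up, the work surface at z = 0. Lengths are in m, angles in rad, forces in N, time in s.
With the tool pointing down it reaches from about 0.25 to 0.775 m from the base axis. Payload 4 kg.
Tool frame: the origin (TCP) lies midway between the tips of the shut fingers; the grasp point (between the pads) lies 19 mm behind it (robot.grasp_offset is the distance from the TCP to the grasp point, in m); z points along the fingers, y is the direction in which the jaws open and shut (so a half turn about z gives the same grasp; the last joint's range is limited). The gripper opens to 94 mm and grips with 3 to 60 N. Pads are 16 mm wide; open, the fingers measure 119 mm over their backs; the gripper's body (75 mm by 177 mm) begins 78 mm behind the grasp point.
Start: joints at [-1.348, 0.087, 1.371, -0, 1.684, -0.103], TCP at [0.176, -0.521, 0.206] pointing down, gripper open.
Joint ranges: [-3.1, 3.1], [-0.76, 2.03], [0.27, 2.55], [-1.08, 4.22], [0.17, 2.65], [-2.57, 2.57]. Speed limits (rad/s): [2.79, 2.79, 3.14, 3.14, 3.14, 3.14].

## Interface

Orientations are given as [roll, pitch, yaw] about the fixed x, y, z axes, in that order (R = Rz(yaw) Ry(pitch) Rx(roll)).
In Python, from bench import status, viewer, order, robot gives the robot as it stands. The module is installed in compiled form; this text tells all that it offers.
- The arm moves only by the tool move_arm, never from a script. Its argument "targets" is a list of rows, each a list of 3 entries, a list of its own where there are three numbers: the shift along the tool's x, y, z in mm, then the turn, a rotation vector about the tool's x, y, z in degrees, then the opening, from -1 (shut) to 1 (fully open). A call has 1 to 20 rows; each row is the pose to reach, as a shift and turn from the pose commanded when the call began, along the tool's axes at that moment; what a row does not reach only later rows make up. A row lasts 1/8 s, in which the tool goes at most 62.5 mm and 10.7 degrees, less where a joint would pass 70% of its speed; a pose out of reach is approached as far as the arm can. A call with a gripper value outside its range is refused whole. The fingers move at their own pace and stop on an object; the grip force is fixed at half the most. Time passes only in rows, so rows that repeat a pose let the fingers close. It gives the time, the measured TCP pose, the force and the opening at its end, in the units of the state.
- status.get_obs(): the state, without advancing time (a new reading comes with each control period).
- viewer.snapshot(name): name is "side" or "top" or "wrist"; returns the picture (400x640x3 uint8, red, green, blue); there is no depth.
- viewer.camera_model(name): a dict with "K" (3x3 intrinsics, pixels), "D" ([k1, k2, p1, p2, k3] as OpenCV has them; the pictures are not rectified), "xyz" and "attitude" of the camera in the world; the wrist camera has in their place "T_tool_cam" (4x4, takes a point from camera to tool coordinates, whose origin is the TCP and whose axes are the flange's). Camera axes: x right, y up, looking along -z (the intrinsics and any distortion apply to the point x, -y, -z); pixel columns grow to the right and rows downward; lengths in m; the calibration is good to about 2 mm. A picture is of the moment at which its call begins: read the wrist's pose just before it. camera_model takes no time and is no camera call.
- order.close_job(): hands the job in, once; it reports no verdict.
The state is a dict: "time": time; "joint_positions": joint angles; "qvel": joint speeds; "joint_torque": joint torques, N m; "tool_pos": TCP position; "ee_rot": TCP orientation; "wrist_force": force on the tool from outside, world axes, zero at the start; "wrist_torque": the same for the moment, N m; "width": finger opening in m.
Only numpy, scipy, OpenCV 4.12 (cv2) and the standard library are available. Lean on these libraries where they do the work, as an engineer would, in place of code of your own. Each camera call takes 0.05 s, during which the arm holds its last target. There are 200 camera calls.

## Task

Get the milling station ready to run: with the fingertips, gently push the loaded shuttle fully home into its pen, and then push the swing gate fully shut behind it. Pick nothing up: the bored plate and the two spacers ride along on the shuttle, staying in place and upright, and everything else on the bench stays where it is.

Things in the scene. Friction and masses are not known exactly. Their poses are not given: they have to be found in the camera images.
- station: Loading station fixed to the table: grey bed 200 x 400 x 20 mm, x -100..100, y -210..190 mm from its origin (on the table, z up). +y: the way the shuttle is pushed home; x: across the bed, roughly away from the robot. Roofless pen on the +y half: walls 60 mm high (tops 80 mm above the table) at x = -85 and 85 mm from y = 18 to 183 mm, end wall at y = 185 mm; open to -y.
- shuttle: Aluminium carriage captive on the bed's rails, a plate 130 (x) x 140 (y) mm, top 34 mm above the table, axes as the station's; origin at the plate's middle, 20 mm above the table. Fully home its origin is at station x = 0, y = 90 mm, its two rubber bumpers on the end wall; it starts 90 to 150 mm short of that. About 2 N of friction and some damping, no spring: it stays where left.
- push_face (a point): Where to push the shuttle: middle of the outer (-y) face of its upright end plate (100 mm wide, 6 mm thick, top 85 mm above the table) along its -y edge. The point is 65 mm above the table, 70 mm to -y of the shuttle's origin, and moves with it: fully home it lies at station x = 0, y = 20 mm. Axes as the station's.
- gate (a joint): Angle of the swing gate, rad: 0 = shut across the pen's opening (panel along station +x from the hinge), 1.57 = pointing along station -y, more = leaning out to -x; starts 1.6 to 1.9. Stiff hinge (about 0.1 N m), no spring. Plain steel panel 168 mm from hinge axis to free edge, 5 mm thick (rims 9 mm), 23 to 81 mm above the table.
- gate_hinge (a point): Point on the gate's upright hinge axis, 52 mm above the table, at station x = -85, y = 5 mm. The steel hinge post there has radius 7 mm and its top is 88 mm above the table.
- gate_edge (a point): Middle of the gate's free upright edge, 52 mm above the table, 168 mm from the hinge axis; moves with the gate. The gate's outer face, to push on, looks to station -x while it is open and to station -y when it is shut.
- bored_plate: Loose milled aluminium plate 110 x 110 x 18 mm with four 28 mm bores, lying on the shuttle (underside 34 mm above the table). Origin at the centre of its underside, z up. Near edge about 12 mm inside the shuttle's end plate.
- spacer_a: Loose turned steel spacer, a cylinder 26 mm in diameter and 30 mm high, standing on the bored plate 32 mm from its centre towards the end plate; top 82 mm above the table. Origin at the centre of its underside, z up.
- spacer_b: The same kind of spacer, standing 32 mm from the bored plate's centre on the other side. Origin at the centre of its underside, z up.
- setup_block: Bystander: loose steel block 50 x 75 x 25 mm on the table beyond the bed. Origin at the centre of its underside.
- step_block: Bystander: loose dark steel stepped clamp block 60 x 28 x 44 mm, beside the pen on the robot's side. Origin at the centre of its underside.
- oil_bottle: Bystander: white plastic bottle 54 mm in diameter, 130 mm high, beside the pen on the robot's side. Origin at the centre of its underside.
- wrench: Bystander: steel wrench lying on the table past the bed's -y end. Origin under its middle.
- chip_brush: Bystander: brush lying on the table to the robot's right. Origin under its middle.
- parts_cup: Bystander: open steel cup 80 mm in diameter, 55 mm high, to the robot's left. Origin at the centre of its underside.
- milling_arbor: Bystander: steel and brass tool arbor standing upright, 44 mm in diameter, 78 mm high, nearer the robot. Origin at the centre of its underside.

How it is judged:
On the way, in this order (a step that is already met when the one before it is completed fails the run):
1. the loaded shuttle is pushed fully home (y of shuttle in the frame of station above 0.085 m), for 0.2 s.
2. the gate is pushed shut behind the shuttle (value of joint gate below 0.06 rad and y of shuttle in the frame of station above 0.085 m), for 0.2 s.
At the end, for the whole second after the job is handed in: The shuttle is within 5 mm of its home stop and the gate within 0.06 rad of shut; the bored plate lies on the shuttle within 15 mm of its middle place, with both spacers upright and at rest on it within 15 mm of their places (all of step 2 and not (x of bored_plate in the frame of push_face above 0.015 m or x of bored_plate in the frame of push_face below -0.015 m or y of bored_plate in the frame of push_face above 0.093 m or y of bored_plate in the frame of push_face below 0.063 m or angle between bored_plate's own z axis and vertical above 0.12 rad or angle between any of spacer_a, spacer_b's own z axis and vertical above 0.35 rad or height (world z) of bored_plate above 0.046 m or height (world z) of any of spacer_a, spacer_b above 0.066 m or x of any of spacer_a, spacer_b in the frame of bored_plate above 0.015 m or x of any of spacer_a, spacer_b in the frame of bored_plate below -0.015 m or y of spacer_a in the frame of bored_plate above -0.017 m or y of spacer_a in the frame of bored_plate below -0.047 m or y of spacer_b in the frame of bored_plate above 0.047 m or y of spacer_b in the frame of bored_plate below 0.017 m) and linear speed of each of bored_plate, spacer_a, spacer_b below 0.02 m/s); the robot touches nothing.
It fails at once if the bored plate or a spacer was lifted (12 mm or more) (height (world z) of bored_plate above 0.046 m or height (world z) of any of spacer_a, spacer_b above 0.066 m).
It fails at once if the plate slid on the shuttle by more than about 15 mm or tipped, or a spacer tipped over (x of bored_plate in the frame of push_face above 0.015 m or x of bored_plate in the frame of push_face below -0.015 m or y of bored_plate in the frame of push_face above 0.093 m or y of bored_plate in the frame of push_face below 0.063 m or angle between bored_plate's own z axis and vertical above 0.12 rad or angle between any of spacer_a, spacer_b's own z axis and vertical above 0.35 rad).
It fails at once if a spacer slid from its place on the plate by more than about 15 mm (x of any of spacer_a, spacer_b in the frame of bored_plate above 0.015 m or x of any of spacer_a, spacer_b in the frame of bored_plate below -0.015 m or y of spacer_a in the frame of bored_plate above -0.017 m or y of spacer_a in the frame of bored_plate below -0.047 m or y of spacer_b in the frame of bored_plate above 0.047 m or y of spacer_b in the frame of bored_plate below 0.017 m).
It fails at once if a bystander was moved by more than 25 mm (distance of any of setup_block, step_block, oil_bottle, wrench, chip_brush, parts_cup, milling_arbor from where it was at the start of the episode above 0.025 m).
It also fails if it takes over 59 s, if anything falls off the work surface, if the arm or the gripper's body presses on something with over 40 N, if the wrist force passes 120 N, or if a joint passes its speed limit or range.

## Working session

There is one attempt and no reset: what is moved stays moved. The work goes in short steps, Python scripts to look and compute and a tool call to move; the robot and the scene stay as the last step left them, time stands still between calls to the robot, and variables do not carry over. Pictures are saved under pics/ and viewed, about 8 in all and at most 12, crops included, and the job is handed in when it is done.

Besides the shell and the picture viewer there is one more tool, called after ">>>" in YAML: its name, and indented under it one key for each argument. move_arm: Moves the arm, as the interface text tells. Its arguments: {"type":"object","properties":{"targets":{"type":"array"}},"required":["targets"]}

```bash
mkdir -p pics; python3 - <<'E'
from bench import status, viewer
import cv2
o=status.get_obs(); print(o)
for n in ["top","side"]:
    im=viewer.snapshot(n); cv2.imwrite(f"pics/{n}0.png",im[:,:,::-1]); print(n,viewer.camera_model(n))
print(viewer.camera_model("wrist"))
E
```

```text
{'time': 0.0, 'joint_positions': array([-1.34809814e+00,  8.79298404e-02,  1.37221815e+00, -5.31576966e-05,
        1.68359595e+00, -1.03079502e-01]), 'qvel': array([ 0.0017535 , -0.00055387,  0.00111827, -0.00011306, -0.00116684,
       -0.00040319]), 'joint_torque': array([-2.08889905e-03, -3.40183961e+01, -3.02425361e+01,  7.16505619e-02,
        3.29523382e-02, -1.54313648e-04]), 'tool_pos': array([ 0.17589377, -0.52054505,  0.20433625]), 'ee_rot': array([-3.13944735e+00, -1.68809104e-04,  3.25771579e-01]), 'wrist_force': array([-0.04711754, -1.05519031,  0.14252055]), 'wrist_torque': array([ 8.62986415e-06, -2.99478502e-02, -3.08773923e-03]), 'width': 0.0941463786875691}
top {'K': array([[367.52149245,   0.        , 319.92414942],
       [  0.        , 367.52149245, 200.9617649 ],
       [  0.        ,   0.        ,   1.        ]]), 'D': array([-0.0469958,  0.       ,  0.       ,  0.       ,  0.       ]), 'xyz': array([0.37217377, 0.02595656, 1.05572404]), 'attitude': array([ 0.16780701, -0.03274524, -1.562142  ])}
side {'K': array([[470.00455337,   0.        , 316.2208658 ],
  
[... 188 characters left out ...]
array([0.41154943, 1.1716324 , 1.02124735]), 'attitude': array([ 0.87833618,  0.00374873, -3.04075102])}
{'K': array([[334.35149301,   0.        , 321.66004647],
       [  0.        , 334.35149301, 201.66033862],
       [  0.        ,   0.        ,   1.        ]]), 'D': array([-0.05064509,  0.        ,  0.        ,  0.        ,  0.        ]), 'T_tool_cam': array([[-1.35986897e-03,  9.71582868e-01,  2.36695756e-01,
         6.84908833e-02],
       [ 9.99998838e-01,  1.15817398e-03,  9.91168550e-04,
         2.45524470e-05],
       [ 6.88867516e-04,  2.36696829e-01, -9.71583314e-01,
        -1.78989687e-01],
       [ 0.00000000e+00,  0.00000000e+00,  0.00000000e+00,
         1.00000000e+00]])}
```

View pics/top0.png

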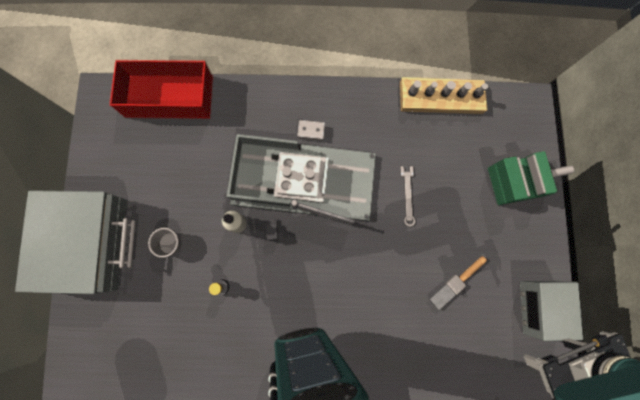

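View pics/side0.png

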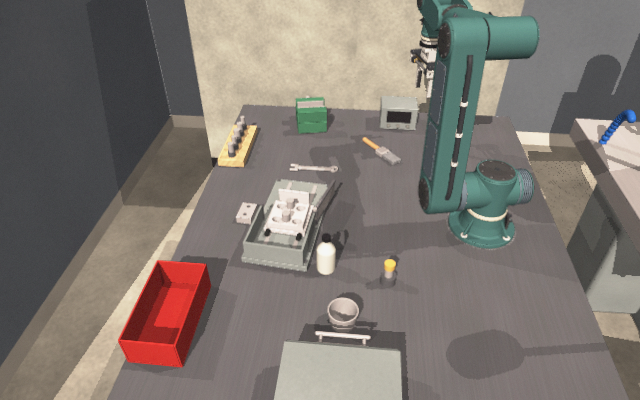

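The top view shows the station with the pen at px (230,135)-(305,205), the shuttle plate at about (302,175), the hinge post near (294,203) and the gate running right to about (365,218). The side view agrees. I'll enlarge both to get corners.

```bash
python3 - <<'E'
import cv2,numpy as np
a=cv2.imread("pics/top0.png")[120:235,215:390]; b=cv2.imread("pics/side0.png")[170:275,235:350]
a=cv2.resize(a,None,fx=4.5,fy=4.5,interpolation=cv2.INTER_CUBIC);b=cv2.resize(b,None,fx=5.6,fy=5.6,interpolation=cv2.INTER_CUBIC)
cv2.imwrite("pics/ta.png",a);cv2.imwrite("pics/sb.png",b);print(a.shape,b.shape)
E
```

```text
(518, 788, 3) (588, 644, 3)
```

View pics/ta.png

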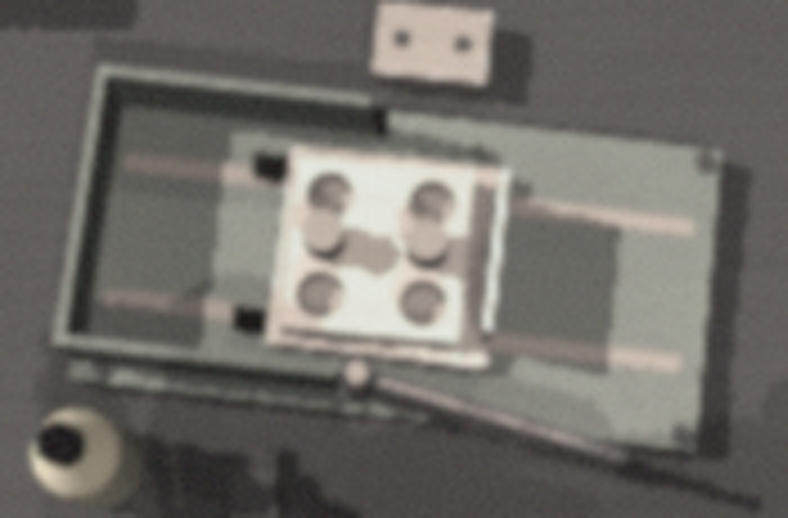

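View pics/sb.png

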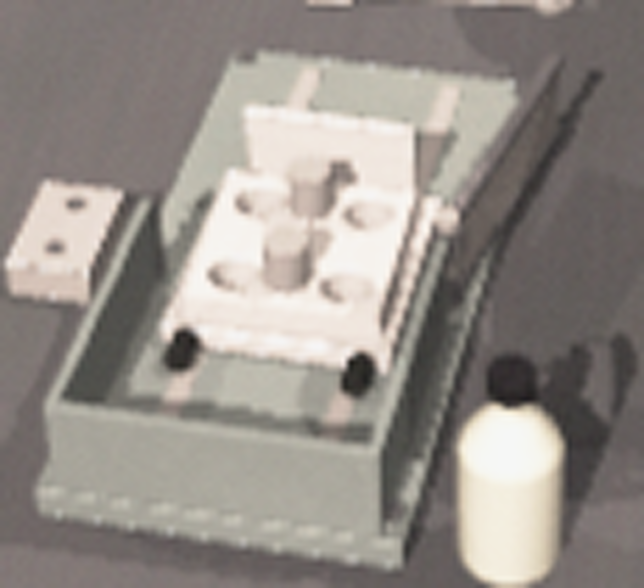

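The enlarged pictures show:
- Bed -y corners at crop (720,148) and (697,455).
- Hinge post top at (357,375).
- End plate top edge from (507,168) to (490,333).
- Gate tip near (622,455).

Next I'll fit the station pose.

```bash
cat > h.py <<'E'
import numpy as np,cv2
from scipy.spatial.transform import Rotation as R
from bench import viewer
def ray(cam,px,z):
    m=viewer.camera_model(cam); u=cv2.undistortPoints(np.array([[px]],float),m["K"],m["D"])[0,0]
    d=R.from_euler("xyz",m["attitude"]).as_matrix()@np.array([u[0],-u[1],-1]); c=np.array(m["xyz"])
    return (c+d*(z-c[2])/d[2])
E
python3 - <<'E'
from h import *
T=lambda x,y,z:ray("top",(215+(x+.5)/4.5-.5,120+(y+.5)/4.5-.5),z)
S=lambda x,y,z:ray("side",(235+(x+.5)/5.6-.5,170+(y+.5)/5.6-.5),z)
st=np.array([[100,-210],[-100,-210],[-85,5],[88,188],[-88,188]])/1000
p=np.array([T(720,148,.02),T(697,455,.02),T(357,375,.088),T(98,67,.08),T(55,347,.08)])[:,:2]
ms,mp=st.mean(0),p.mean(0); H=(st-ms).T@(p-mp); th=np.arctan2(H[0,1]-H[1,0],H[0,0]+H[1,1])
Rm=np.array([[np.cos(th),-np.sin(th)],[np.sin(th),np.cos(th)]]); t=mp-Rm@ms
print("th",th,"t",t,"\nres mm",np.round((p-(st@Rm.T+t))*1000,1))
inv=lambda q:np.round((Rm.T@(q[:2]-t))*1000,1)
for n,q in dict(endA=T(510,168,.085),endB=T(493,333,.085),tip=T(622,455,.081),bottle=T(62,440,.13),plN=T(294,150,.052),plN2=T(278,325,.052),
 s_post=S(447,222,.088),s_ctrend1=S(47,405,.08),s_end2=S(382,440,.08),s_tip=S(558,62,.081),s_ep1=S(247,107,.085),s_ep2=S(413,127,.085),s_bed=S(237,52,.02),s_bed2=S(518,82,.02)).items(): print(n,np.round(q,3),inv(q))
E
```

```text
th -0.09872453661744343 t [0.61470791 0.0509448 ] 
res mm [[ 1.6  1.5]
 [-1.6 -0.1]
 [-0.5  0.6]
 [ 0.4 -0.9]
 [ 0.1 -1.1]]
endA [ 0.66  -0.025  0.085] [ 52.2 -71.5]
endB [ 0.557 -0.016  0.085] [-50.7 -72. ]
tip [ 0.485 -0.093  0.081] [-114.6 -156.1]
bottle [0.484 0.228 0.13 ] [-147.5  163.1]
plN [0.679 0.109 0.052] [57.9 63.9]
plN2 [0.567 0.116 0.052] [-54.3  59.6]
s_post [0.532 0.073 0.088] [-84.7  14.2]
s_ctrend1 [0.722 0.228 0.08 ] [ 89.2 187.2]
s_end2 [0.548 0.237 0.08 ] [-84.9 178.3]
s_tip [ 0.482 -0.088  0.081] [-118.3 -151.7]
s_ep1 [ 0.659 -0.022  0.085] [ 51.  -68.3]
s_ep2 [ 0.56  -0.013  0.085] [-47.7 -68.5]
s_bed [ 0.692 -0.161  0.02 ] [  97.4 -203.4]
s_bed2 [ 0.51  -0.147  0.02 ] [ -84.5 -206.9]
```

>>> move_arm:
  targets:
    - [[20, -11, 0], [0, 0, 1], -1]
    - [[60, -32, 0], [0, 0, 3], -1]
    - [[110, -59, 0], [0, 0, 5], -1]
    - [[160, -86, 0], [0, 0, 7], -1]
    - [[210, -113, 0], [0, 0, 9], -1]
    - [[260, -140, 0], [0, 0, 12], -1]
    - [[310, -167, 0], [0, 0, 14], -1]
    - [[360, -194, 0], [0, 0, 16], -1]
    - [[410, -221, 0], [0, 0, 18], -1]
    - [[455, -245, 0], [0, 0, 20], -1]
    - [[495, -266, 0], [0, 0, 22], -1]
    - [[525, -282, 0], [0, 0, 23.5], -1]
    - [[545, -293, 0], [0, 0, 24.3], -1]
    - [[551, -297, 0], [0, 0, 24.3], -1]
    - [[551, -297, 0], [0, 0, 24.3], -1]
    - [[551, -297, 0], [0, 0, 24.3], -1]

```text
time: 2.1
tool_pos: [0.6025, -0.0642, 0.2055]
ee_rot: [3.141, 0.0, -0.099]
wrist_force: [-0.2, 0.0, 0.3]
width: 0.0005
```

>>> move_arm:
  targets:
    - [[0, 0, 20], [0, 0, 0], -1]
    - [[0, 0, 50], [0, 0, 0], -1]
    - [[0, 0, 80], [0, 0, 0], -1]
    - [[0, 0, 110], [0, 0, 0], -1]
    - [[0, 0, 130], [0, 0, 0], -1]
    - [[0, 0, 142], [0, 0, 0], -1]
    - [[0, 0, 142], [0, 0, 0], -1]

```text
time: 2.98
tool_pos: [0.6022, -0.0638, 0.0628]
ee_rot: [3.142, 0.002, -0.099]
wrist_force: [-0.8, 0.1, 0.1]
width: 0.0004
```

```bash
python3 - <<'E'
from bench import viewer
import cv2
a=viewer.snapshot("top")[110:250,210:400,::-1];b=viewer.snapshot("side")[150:275,235:350,::-1]
a=cv2.resize(a,None,fx=2.4,fy=2.4);b=cv2.resize(b,(int(115*336/125),336))
cv2.imwrite("pics/c1.png",cv2.hconcat([a,b]))
E
```

```text
(no output)
```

View pics/c1.png

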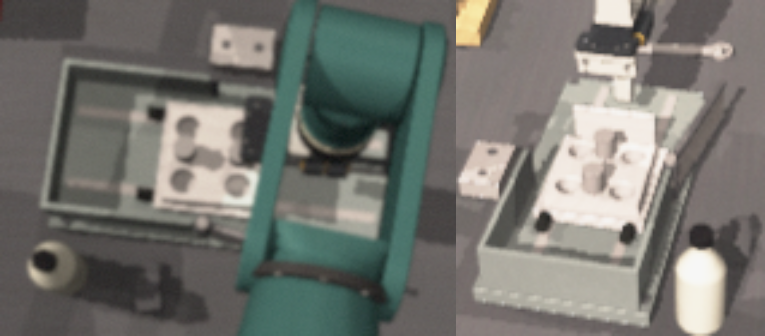

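The fingers (side view, crop (622,90)) are centred behind the upright end plate, with the gate clear. Now I'll push slowly.

>>> move_arm:
  targets:
    - [[0, -6, 0], [0, 0, 0], -1]
    - [[0, -13, 0], [0, 0, 0], -1]
    - [[0, -19, 0], [0, 0, 0], -1]
    - [[0, -24, 0], [0, 0, 0], -1]
    - [[0, -28, 0], [0, 0, 0], -1]
    - [[0, -31, 0], [0, 0, 0], -1]
    - [[0, -34, 0], [0, 0, 0], -1]
    - [[0, -37, 0], [0, 0, 0], -1]
    - [[0, -41, 0], [0, 0, 0], -1]
    - [[0, -45, 0], [0, 0, 0], -1]
    - [[0, -50, 0], [0, 0, 0], -1]
    - [[0, -55, 0], [0, 0, 0], -1]
    - [[0, -60, 0], [0, 0, 0], -1]
    - [[0, -65, 0], [0, 0, 0], -1]
    - [[0, -70, 0], [0, 0, 0], -1]
    - [[0, -75, 0], [0, 0, 0], -1]
    - [[0, -80, 0], [0, 0, 0], -1]
    - [[0, -85, 0], [0, 0, 0], -1]
    - [[0, -89, 0], [0, 0, 0], -1]
    - [[0, -92, 0], [0, 0, 0], -1]

```text
time: 5.58
tool_pos: [0.6121, 0.0285, 0.0635]
ee_rot: [-3.142, -0.0, -0.098]
wrist_force: [1.7, -2.8, -1.7]
width: 0.0002
```

>>> move_arm:
  targets:
    - [[0, -3, 0], [0, 0, 0], -1]
    - [[0, -7, 0], [0, 0, 0], -1]
    - [[0, -11, 0], [0, 0, 0], -1]
    - [[0, -15, 0], [0, 0, 0], -1]
    - [[0, -18, 0], [0, 0, 0], -1]
    - [[0, -21, 0], [0, 0, 0], -1]
    - [[0, -23, 0], [0, 0, 0], -1]
    - [[0, -25, 0], [0, 0, 0], -1]
    - [[0, -26, 0], [0, 0, 0], -1]
    - [[0, -27, 0], [0, 0, 0], -1]

```text
time: 6.82
tool_pos: [0.6147, 0.0551, 0.0635]
ee_rot: [3.141, -0.0, -0.098]
wrist_force: [0.7, -1.2, 0.2]
width: 0.0003
```

>>> move_arm:
  targets:
    - [[0, -1, 0], [0, 0, 0], -1]
    - [[0, -2, 0], [0, 0, 0], -1]
    - [[0, -3, 0], [0, 0, 0], -1]

```text
time: 7.2
tool_pos: [0.615, 0.0581, 0.0635]
ee_rot: [3.142, -0.0, -0.098]
wrist_force: [1.6, -1.5, 0.7]
width: 0.0007
```

>>> move_arm:
  targets:
    - [[0, -1, 0], [0, 0, 0], -1]
    - [[0, -2, 0], [0, 0, 0], -1]
    - [[0, -3, 0], [0, 0, 0], -1]
    - [[0, -3, 0], [0, 0, 0], -1]

```text
time: 7.7
tool_pos: [0.6153, 0.061, 0.0635]
ee_rot: [3.141, -0.0, -0.098]
wrist_force: [1.5, -2.6, -0.0]
width: 0.0005
```

>>> move_arm:
  targets:
    - [[0, -1, 0], [0, 0, 0], -1]
    - [[0, -2, 0], [0, 0, 0], -1]
    - [[0, -3, 0], [0, 0, 0], -1]
    - [[0, -3, 0], [0, 0, 0], -1]

```text
time: 8.2
tool_pos: [0.6153, 0.061, 0.0636]
ee_rot: [3.136, 0.0, -0.099]
wrist_force: [0.2, -9.8, 1.2]
width: 0.0001
```

>>> move_arm:
  targets:
    - [[0, -2, 0], [0, 0, 0], -1]
    - [[0, -2, 0], [0, 0, 0], -1]
    - [[0, -2, 0], [0, 0, 0], -1]
    - [[0, 3, 0], [0, 0, 0], -1]
    - [[0, 12, 0], [0, 0, 0], -1]
    - [[0, 30, 0], [0, 0, 0], -1]
    - [[0, 45, 0], [0, 0, 0], -1]
    - [[0, 55, -15], [0, 0, 0], -1]
    - [[0, 60, -50], [0, 0, 0], -1]
    - [[0, 60, -85], [0, 0, 0], -1]
    - [[0, 60, -100], [0, 0, 0], -1]
    - [[0, 60, -100], [0, 0, 0], -1]

```text
time: 9.7
tool_pos: [0.6104, 0.0041, 0.1652]
ee_rot: [-3.142, -0.003, -0.098]
wrist_force: [1.0, -0.4, 0.0]
width: 0.0004
```

```bash
python3 - <<'E'
from bench import viewer
import cv2
a=viewer.snapshot("top")[110:250,210:400,::-1];b=viewer.snapshot("side")[150:275,235:350,::-1]
a=cv2.resize(a,None,fx=2.4,fy=2.4);b=cv2.resize(b,(int(115*336/125),336))
cv2.imwrite("pics/c2.png",cv2.hconcat([a,b]))
E
```

```text
(no output)
```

View pics/c2.png

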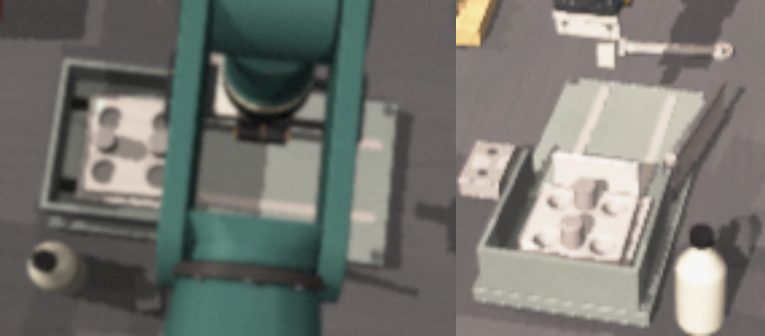

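The shuttle is home: its bumpers are on the end wall (top crop (78,102) and (68,185)) and both spacers are upright. The gate is still open. Next I'll go over to its outer side and descend there.

>>> move_arm:
  targets:
    - [[-12, 6, 0], [0, 0, 0], -1]
    - [[-40, 18, 0], [0, 0, 0], -1]
    - [[-75, 34, 0], [0, 0, 0], -1]
    - [[-110, 50, 0], [0, 0, 0], -1]
    - [[-138, 61, 0], [0, 0, 0], -1]
    - [[-150, 66, 0], [0, 0, 0], -1]
    - [[-150, 66, 10], [0, 0, 0], -1]
    - [[-150, 66, 40], [0, 0, 0], -1]
    - [[-150, 66, 75], [0, 0, 0], -1]
    - [[-150, 66, 100], [0, 0, 0], -1]
    - [[-150, 66, 110], [0, 0, 0], -1]
    - [[-150, 66, 110], [0, 0, 0], -1]

```text
time: 11.3
tool_pos: [0.4538, -0.0464, 0.0526]
ee_rot: [-3.141, 0.002, -0.098]
wrist_force: [0.2, -0.9, 0.2]
width: 0.0002
```

```bash
python3 - <<'E'
from bench import viewer
import cv2
a=viewer.snapshot("top")[110:250,210:400,::-1];b=viewer.snapshot("side")[150:275,235:350,::-1]
a=cv2.resize(a,None,fx=2.4,fy=2.4);b=cv2.resize(b,(int(115*336/125),336))
cv2.imwrite("pics/c3.png",cv2.hconcat([a,b]))
E
```

```text
(no output)
```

View pics/c3.png

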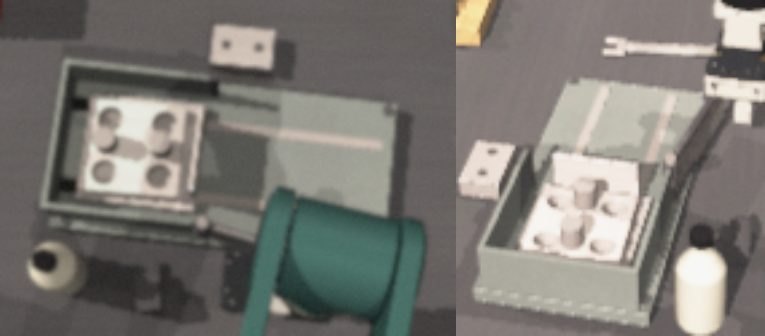

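The fingers are outside the gate (side crop (742,110)) and clear of it. Next comes the arc push.

>>> move_arm:
  targets:
    - [[8, 0, 0], [0, 0, 0], -1]
    - [[16, 0, 0], [0, 0, 0], -1]
    - [[23, 0, 0], [0, 0, 0], -1]
    - [[29, 0, 0], [0, 0, 0], -1]
    - [[35, 0, 0], [0, 0, 0], -1]
    - [[41, 1, 0], [0, 0, 0], -1]
    - [[48, 1, 0], [0, 0, 0], -1]
    - [[55, 2, 0], [0, 0, 0], -1]
    - [[62, 2, 0], [0, 0, 0], -1]
    - [[69, 2, 0], [0, 0, 0], -1]
    - [[76, 1, 0], [0, 0, 0], -1]
    - [[83, 0, 0], [0, 0, 0], -1]
    - [[89, -1, 0], [0, 0, 0], -1]
    - [[95, -2, 0], [0, 0, 0], -1]
    - [[102, -4, 0], [0, 0, 0], -1]
    - [[109, -6, 0], [0, 0, 0], -1]
    - [[115, -9, 0], [0, 0, 0], -1]
    - [[121, -12, 0], [0, 0, 0], -1]
    - [[127, -15, 0], [0, 0, 0], -1]
    - [[127, -15, 0], [0, 0, 0], -1]

```text
time: 13.9
tool_pos: [0.5828, -0.0441, 0.0537]
ee_rot: [3.141, -0.002, -0.098]
wrist_force: [-0.5, -0.0, -0.4]
width: 0.0005
```

>>> move_arm:
  targets:
    - [[6, -4, 0], [0, 0, 0], -1]
    - [[12, -8, 0], [0, 0, 0], -1]
    - [[18, -12, 0], [0, 0, 0], -1]
    - [[23, -16, 0], [0, 0, 0], -1]
    - [[28, -21, 0], [0, 0, 0], -1]
    - [[32, -26, 0], [0, 0, 0], -1]
    - [[36, -31, 0], [0, 0, 0], -1]
    - [[40, -37, 0], [0, 0, 0], -1]
    - [[44, -43, 0], [0, 0, 0], -1]
    - [[47, -49, 0], [0, 0, 0], -1]
    - [[49, -55, 0], [0, 0, 0], -1]
    - [[51, -61, 0], [0, 0, 0], -1]
    - [[53, -67, 0], [0, 0, 0], -1]
    - [[54, -72, 0], [0, 0, 0], -1]
    - [[55, -76, 0], [0, 0, 0], -1]
    - [[56, -79, 0], [0, 0, 0], -1]

```text
time: 15.9
tool_pos: [0.6454, 0.0292, 0.0535]
ee_rot: [3.141, -0.0, -0.098]
wrist_force: [-0.7, -1.7, -0.3]
width: 0.0001
```

```bash
python3 - <<'E'
from bench import viewer
import cv2
a=viewer.snapshot("top")[110:250,210:400,::-1];b=viewer.snapshot("side")[150:275,235:350,::-1]
a=cv2.resize(a,None,fx=2.4,fy=2.4);b=cv2.resize(b,(int(115*336/125),336))
cv2.imwrite("pics/c4.png",cv2.hconcat([a,b]))
E
```

```text
(no output)
```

View pics/c4.png

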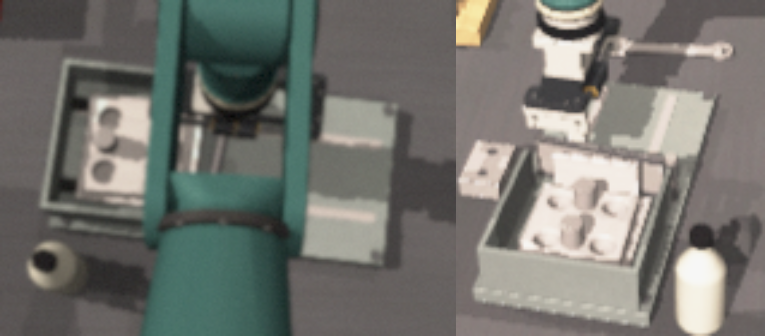

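The gate is nearly shut, standing just behind the end plate (top crop (220,155)). I'll continue slowly until the stop.

>>> move_arm:
  targets:
    - [[0, -2, 0], [0, 0, 0], -1]
    - [[0, -4, 0], [0, 0, 0], -1]
    - [[0, -6, 0], [0, 0, 0], -1]
    - [[0, -8, 0], [0, 0, 0], -1]
    - [[0, -9, 0], [0, 0, 0], -1]
    - [[0, -10, 0], [0, 0, 0], -1]
    - [[0, -11, 0], [0, 0, 0], -1]
    - [[0, -11, 0], [0, 0, 0], -1]

```text
time: 17.0
tool_pos: [0.6462, 0.0401, 0.0535]
ee_rot: [-3.141, 0.0, -0.098]
wrist_force: [0.2, 0.0, 0.4]
width: 0.0005
```

>>> move_arm:
  targets:
    - [[0, -1, 0], [0, 0, 0], -1]
    - [[0, -2, 0], [0, 0, 0], -1]
    - [[0, -3, 0], [0, 0, 0], -1]
    - [[0, -4, 0], [0, 0, 0], -1]
    - [[0, -4, 0], [0, 0, 0], -1]

```text
time: 17.62
tool_pos: [0.6462, 0.0401, 0.0535]
ee_rot: [3.135, 0.001, -0.1]
wrist_force: [-1.9, -9.1, 1.8]
width: 0.001
```

The gate is on its stop: 9 N and no further motion. Next I'll back off, lift and swing clear for a check.

>>> move_arm:
  targets:
    - [[0, -1, 0], [0, 0, 0], -1]
    - [[0, -1, 0], [0, 0, 0], -1]
    - [[0, 4, 0], [0, 0, 0], -1]
    - [[0, 12, 0], [0, 0, 0], -1]
    - [[0, 30, 0], [0, 0, 0], -1]
    - [[0, 60, 0], [0, 0, 0], -1]
    - [[0, 80, -20], [0, 0, 0], -1]
    - [[0, 105, -60], [0, 0, 0], -1]
    - [[0, 145, -100], [0, 0, 0], -1]
    - [[0, 195, -130], [0, 0, 0], -1]
    - [[0, 245, -140], [0, 0, 0], -1]
    - [[0, 285, -140], [0, 0, 0], -1]
    - [[0, 310, -140], [0, 0, 0], -1]
    - [[0, 310, -140], [0, 0, 0], -1]
    - [[0, 310, -140], [0, 0, 0], -1]

```text
time: 19.5
tool_pos: [0.6165, -0.2633, 0.1935]
ee_rot: [-3.141, 0.0, -0.097]
wrist_force: [0.5, -0.5, -0.3]
width: 0.0006
```

```bash
python3 - <<'E'
from bench import viewer
import cv2
a=viewer.snapshot("top");b=viewer.snapshot("side")
cv2.imwrite("pics/top5.png",a[:,:,::-1]);cv2.imwrite("pics/side5.png",b[:,:,::-1])
a=cv2.resize(a[120:235,215:330,::-1],None,fx=3.4,fy=3.4,interpolation=2);b=cv2.resize(b[170:275,235:350,::-1],(391,391),interpolation=2)
cv2.imwrite("pics/c5.png",cv2.hconcat([a,b]));print(a.shape)
E
```

```text
(391, 391, 3)
```

View pics/c5.png

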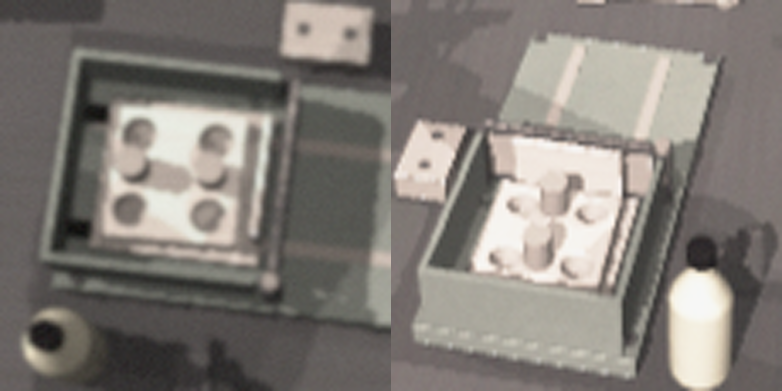

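View pics/top5.png

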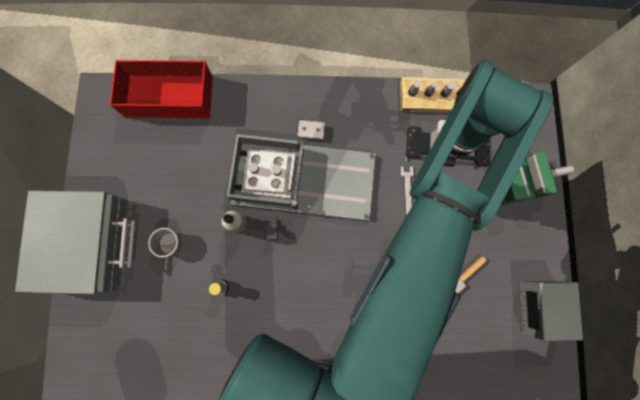

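Both spacers are upright, the bored plate is in place and the gate spans the opening, from the post at crop (270,283) to its tip at (293,83). Now I'll check the numbers.

```bash
python3 - <<'E'
from h import *
from bench import status
th=-.0987;Rm=np.array([[np.cos(th),-np.sin(th)],[np.sin(th),np.cos(th)]]);t=[.6147,.0509]
T=lambda x,y,z:np.round(Rm.T@(ray("top",(215+(x+.5)/3.4-.5,120+(y+.5)/3.4-.5),z)[:2]-t)*1000,1)
tip,post=T(293,83,.081),T(270,283,.088)
print("tip",tip,"post",post,"angle",-np.arctan2(*(tip-post)[::-1]))
print("endplate outer",T(275,115,.085),T(264,240,.085)); print(status.get_obs()["wrist_force"],status.get_obs()["tool_pos"])
E
```

```text
tip [81.4  6.8] post [-85.3   5.3] angle -0.00899795751746703
endplate outer [51.6 17.8] [-51.2  14.3]
[ 0.29327177  0.37538783 -0.59229561] [ 0.61669894 -0.26287989  0.19356932]
```

The end plate reading of 14 to 18 mm is cruder than the 5 mm tolerance. I'll take an intensity profile of its edge in the before and after pictures.

```bash
python3 - <<'E'
from h import *
th=-.0987;Rm=np.array([[np.cos(th),-np.sin(th)],[np.sin(th),np.cos(th)]]);t=np.array([.6147,.0509])
m=viewer.camera_model("top");Rc=R.from_euler("xyz",m["attitude"]).as_matrix()
def px(P):
    q=(P-m["xyz"])@Rc; q=q*[1,-1,-1]
    return cv2.projectPoints(q.reshape(-1,1,3),np.zeros(3),np.zeros(3),m["K"],m["D"])[0][:,0].astype(np.float32)
for f,ys in (("top0",np.arange(-84,-54,2)),("top5",np.arange(4,36,2))):
    g=cv2.imread(f"pics/{f}.png",0); prof=[]
    for y in ys:
        s=np.c_[np.linspace(-40,40,41),np.full(41,y)]/1000; P=np.c_[s@Rm.T+t,np.full(41,.085)]
        q=px(P); prof.append(cv2.remap(g,q[:,:1].copy(),q[:,1:].copy(),1).mean())
    print(f,[(int(a),int(b)) for a,b in zip(ys,prof)])
E
```

```text
top0 [(-84, 108), (-82, 107), (-80, 106), (-78, 106), (-76, 111), (-74, 127), (-72, 159), (-70, 190), (-68, 204), (-66, 188), (-64, 156), (-62, 130), (-60, 121), (-58, 121), (-56, 126)]
top5 [(4, 105), (6, 109), (8, 102), (10, 88), (12, 78), (14, 73), (16, 77), (18, 100), (20, 142), (22, 182), (24, 199), (26, 188), (28, 159), (30, 135), (32, 126), (34, 126)]
```

```bash
python3 -c "
from bench import order
print(order.close_job())"
```

```text
the job is handed in; nothing more can be done
None
```

I pushed the shuttle home with shut fingertips on its end plate, then swung the gate shut from its outer side, and handed the job in after about 20 s of the 59 s allowed. The job hand-in gives no verdict.

**Shuttle:** it came up against a firm stop, about 10 N with no further motion. In the last picture the middle of its end plate reads station y ≈ 24 mm, against 23 mm expected fully home.

**Gate:** it came up against its stop at about 9 N. Its angle measured in the last picture is about -0.01 rad, against a limit of 0.06.

**Load and bench:** by eye in the last picture, the bored plate is in place and both spacers are upright. The bystanders in clear view sit where they started; the arm hid part of the wrench and the brush. The arm was clear of everything.

**One check disagreed:** my first hand-picked reading of the end plate's outer face gave 14 to 18 mm instead of 20 mm. The pixels picked were rough; the brightness profile across the edge settled it.

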